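# Store the objective in the dry box and shut its heavy lid

## Task

Stand the screw-top objective case upright on the white disc inside the open dry box. Then bring the heavy lid down slowly by its bar until it rests on the box, never letting it drop or slam, and finally push the red latch button on the lid right in to its stop, firmly with about 15 N for a second but never with more than 25 N, so that the box is locked. Leave the media bottle and the beaker where they are.

Things in the scene. Friction and masses are not known exactly. Their poses are not given: they have to be found in the camera images.
- objective_case: The objective case: white cylinder 32 mm across and 38 mm tall under a black screw top 36 mm across, 54 mm tall over all, 60 g, loose, upright on the bench to the right. Origin: centre of its underside. A fixed micromanipulator about 200 mm tall stands on the bench beyond it to the left: keep the gripper clear of it.
- dry_box: Open aluminium box, 180 (x) x 190 (y) x 85 mm high, 6 mm walls, fixed to the bench but at a place and yaw that vary. Origin: centre of its underside; its -x side faces the robot, the lid is hinged at its +x side. The rubber floor inside is 10 mm above the bench. A stage ring and a capillary box lie in its right and rear part.
- box_place (a point): Centre of the white printed disc, 60 mm across, on the floor inside the box: 35 mm to -x and 20 mm to +y of the box's origin, 10 mm up. The objective case stands here.
- lid_hinge (a point): Middle of the lid's hinge axis, which runs along the box's y axis at its far (+x) top edge, 85 mm above the bench, 90 mm behind the box's origin.
- lid (a joint): Lid angle: 0 = flat, closed on the box at its stop; grows as it opens (about 1.4 at the start, leaning a little towards the robot; 1.7 at most). A 12 mm aluminium plate; the lid weighs 0.6 to 1.0 kg. Its friction hinge (0.4 N m) holds it near upright; below about 1.1 rad it falls by itself if not held up. Let go of it only when it rests on its stop: a fall from 10 to 20 mm is a slam already.
- lid_bar (a point): Middle of the lid's round dark handle bar, 10 mm thick, 120 mm long, parallel to the hinge, 35 mm clear beyond the lid's free edge, on two 10 mm arms (100 mm clear between). Can be pinched from above at any lid angle and turns in the grip. At lid angle a it lies 222 cos(a) - 8 sin(a) mm in front of the hinge axis and 222 sin(a) + 8 cos(a) mm above it.
- bottle_media: Media bottle with blue cap, 48 mm across, 105 mm tall, loose, right rear. Leave it. Origin: centre of its underside.
- glass_beaker: Small clear beaker, 42 mm across, 50 mm tall, loose, on the right. Leave it. Origin: centre of its underside.
- latch (a joint): How far the red latch button is pushed into the lid, in m: 0 to 0.003 at the start, 0.008 = right in, at its stop. It has no spring: some 6 N move it, it stays where it is left, and at the stop the force rises steeply, so stop by the felt force.
- latch_top (a point): Centre of the top of the round red latch button, 30 mm across, on the lid's upper face 152 mm from the hinge axis, mid-width. With the lid closed it faces straight up and its top is 113 mm above the bench less the latch value. It moves straight into the lid's face.
Things that resemble listed ones, but are neither listed nor needed, are in the scene too. What is shaped like the objective_case but blue or purple is not meant.

How it is judged:
By the outcome, as a careful person would: the job done as asked, in the order asked, and still so for the second after the job is handed in, with the robot touching nothing.
It also fails if it takes over 72 s, if anything falls off the work surface, if the arm or the gripper's body presses on something with over 40 N, if the wrist force passes 120 N, or if a joint passes its speed limit or range.

## Robot

A 6-joint arm with a two-finger parallel gripper is mounted at the origin on a cart in front of the work surface, level with it; the furniture and walls round the work are solid. World frame = base frame: x ahead of the robot, y to its left, z up, the work surface at z = 0. Lengths are in m, angles in rad, forces in N, time in s.
With the tool pointing down it reaches from about 0.3 to 0.775 m from the base axis. Payload 14.6 kg.
Tool frame: the origin (TCP) lies between the finger pads; the fingertips stand 8 mm ahead of it and the grasp point (between the pads) lies 11 mm behind it; z points along the fingers, y is the line along which they close (so a half turn about z gives the same grasp; the last joint's range is limited). The gripper opens to 94 mm and grips with 3 to 60 N. Pads are 16 mm wide; open, the fingers measure 119 mm over their backs; the gripper's body (75 mm by 177 mm) begins 78 mm behind the grasp point.
Start: joints at [-1.292, 0.3, 1.521, -0, 1.321, -0.067], TCP at [0.186, -0.517, 0.213] pointing down, gripper open.
Joint ranges: [-3.03, 3.03], [-0.79, 2.21], [0.23, 2.52], [-1.04, 4.18], [0, 3.07], [-2.55, 2.55]. Speed limits (rad/s): [2.22, 2.22, 2.57, 3.14, 3.14, 3.14].

## Interface

Orientations are given as a unit quaternion [w, x, y, z].
In Python, from plant import ctrl gives the robot as it stands. The module is installed in compiled form; this text tells all that it offers.
- The arm moves only by the tool move_arm, never from a script. Its argument "commands" is a list that holds one entry, the list of rows, each a list of 7 numbers: the turn, a rotation vector about the tool's x, y, z in rad, then the shift along the tool's x, y, z in mm, then the closure, from 0 (fully open) to 1 (shut). In form: [[[wx, wy, wz, x, y, z, hand], ...]]. A call has 1 to 20 rows; each row is the pose to reach, as a shift and turn from the pose commanded when the call began, along the tool's axes at that moment; what a row does not reach only later rows make up. A row lasts 1/10 s, in which the tool goes at most 50 mm and 8.59 degrees, less where a joint would pass 70% of its speed; a pose out of reach is approached as far as the arm can. A call with a gripper value outside its range is refused whole. The fingers move at their own pace and stop on an object; the grip force is fixed at half the most. Time passes only in rows, so rows that repeat a pose let the fingers close. It gives the time, the measured TCP pose, the force, the opening and the grip force at its end, in the units of the state.
- ctrl.get_obs(): the state, without advancing time (a new reading comes with each control period).
- ctrl.snapshot(name): name is "scene" or "top" or "wrist"; returns a dict with "pixels" (400x640x3 uint8, red, green, blue), "K" (3x3 intrinsics, pixels), "T" (4x4, takes a point from camera to world coordinates). Camera axes: x right, y up, looking along -z (the intrinsics and any distortion apply to the point x, -y, -z); pixel columns grow to the right and rows downward; lengths in m; the calibration is good to about 2 mm. A picture is of the moment at which its call begins. There is no depth.
- ctrl.finish_job(): hands the job in; it is judged then, once.
The state is a dict: "t": time; "qpos": joint angles; "joint_velocities": joint speeds; "tau": joint torques, N m; "tool_pos": TCP position; "ee_rot": TCP orientation; "force": force on the tool from outside, world axes, zero at the start; "ft_torque": the same for the moment, N m; "finger_gap": finger opening in m; "grasp_force": force on a finger pad.
Only numpy, scipy, OpenCV 4.12 (cv2) and the standard library are available. Lean on these libraries where they do the work, as an engineer would, in place of code of your own. Each camera call takes 0.05 s, during which the arm holds its last target. There are 200 camera calls.

## Working session

There is one attempt and no reset: what is moved stays moved. The work goes in short steps, Python scripts to look and compute and a tool call to move; the robot and the scene stay as the last step left them, time stands still between calls to the robot, and variables do not carry over. Pictures are saved under pics/ and viewed, at most 10 in all, crops included, and the job is handed in when it is done.

Besides the shell and the picture viewer there is one more tool, called after "Emit:" by a JSON object that holds its "fn" and its "kwargs", one argument or row to a line. move_arm: Moves the arm, as the interface text tells. Its arguments: {"type":"object","properties":{"commands":{"type":"array","items":{"type":"array","items":{"type":"array","items":{"type":"number"}}}}},"required":["commands"]}

```bash
mkdir -p pics
cat > h.py <<'E'
import numpy as np, cv2
from plant import ctrl
def snap(n,f):
    s=ctrl.snapshot(n); cv2.imwrite('pics/'+f,s['pixels'][:,:,::-1]); np.savez('pics/'+f[:-4]+'.npz',**{k:np.array(s[k]) for k in('pixels','K','T')}); return s
def ray(s,u,v):
    d=np.linalg.inv(s['K'])@[u,v,1]; T=s['T']; return T[:3,3],T[:3,:3]@np.array([d[0],-d[1],-d[2]])
def onz(s,u,v,z):
    o,d=ray(s,u,v); return o+d*(z-o[2])/d[2]
def proj(s,p):
    T=s['T']; c=T[:3,:3].T@(np.array(p)-T[:3,3]); q=s['K']@[c[0],-c[1],-c[2]]; return q[:2]/q[2]
E
python3 - <<'E'
from h import *
for n in('scene','top'):
    s=snap(n,n+'0.png'); print([k for k in s],s['K'].round(1).tolist(),s['T'].round(3).tolist())
print(ctrl.get_obs())
E
```

```text
['pixels', 'K', 'T'] [[499.1, 0.0, 319.5], [0.0, 499.1, 202.1], [0.0, 0.0, 1.0]] [[0.969, -0.195, 0.151, 0.644], [0.247, 0.757, -0.604, -0.756], [0.004, 0.623, 0.782, 1.025], [0.0, 0.0, 0.0, 1.0]]
['pixels', 'K', 'T'] [[427.8, 0.0, 320.9], [0.0, 427.8, 202.4], [0.0, 0.0, 1.0]] [[0.021, 0.991, -0.131, 0.347], [-1.0, 0.018, -0.022, -0.05], [-0.019, 0.131, 0.991, 1.135], [0.0, 0.0, 0.0, 1.0]]
{'t': 0.1, 'qpos': array([-1.29161899e+00,  3.00369927e-01,  1.52150072e+00, -7.40925039e-07,
        1.32068957e+00, -6.66042897e-02]), 'joint_velocities': array([ 0.0008348 , -0.00120337,  0.00068742, -0.00069455,  0.00198848,
        0.00032393]), 'tau': array([ 9.36254764e-04, -5.32646942e+01, -3.53283834e+01,  7.09441979e-02,
        2.35002738e-02, -4.80400274e-05]), 'tool_pos': array([ 0.18634754, -0.51723855,  0.21297582]), 'ee_rot': array([-4.81013139e-04,  9.85091444e-01,  1.72030851e-01, -5.16795347e-05]), 'force': array([ 0.12590685,  0.00420787, -0.83462413]), 'ft_torque': array([-0.02291759,  0.02170498, -0.00280222]), 'grasp_force': 0.0, 'finger_gap': 0.09396276142213987}
```

View pics/scene0.png

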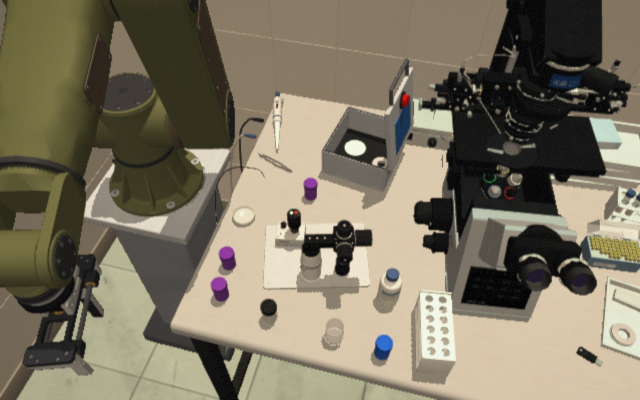

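View pics/top0.png

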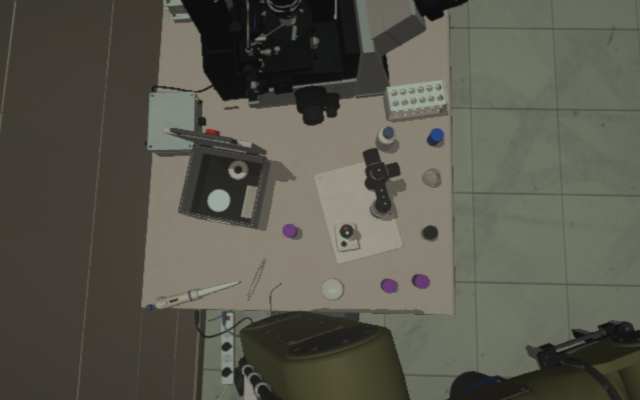

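The scene shows the case (black top) at scene px (268,307) and top px (430,232). The open box has its white disc at scene (355,148) and top (219,200). The lid is up, with the red button near top (212,132). The micromanipulator is at about top (378,185).

Run:
```python
from h import *
L=lambda f:dict(np.load('pics/'+f))
t=L('top0.npz'); s=L('scene0.npz')
def cen(im,x0,y0,x1,y1,m):
    a=im['pixels'][y0:y1,x0:x1].astype(int); k=m(a).astype(np.uint8)
    n,l,st,c=cv2.connectedComponentsWithStats(k); i=1+np.argmax(st[1:,4]); return c[i]+[x0,y0],st[i]
dark=lambda a:a.max(2)<70
white=lambda a:a.min(2)>150
for nm,im,b in(('top',t,(415,218,446,246)),('scene',s,(255,295,282,325))):
    c,st=cen(im,*b,dark); print(nm,'case',c,st,onz(im,*c,.054),onz(im,*c,.045))
for nm,im,b in(('top',t,(203,186,235,215)),('scene',s,(340,138,370,157))):
    c,st=cen(im,*b,white); print(nm,'disc',c,st,onz(im,*c,.01))
red=lambda a:(a[...,0]>120)&(a[...,1]<60)
R=[]
for nm,im,b in(('top',t,(180,110,260,160)),('scene',s,(380,80,420,120))):
    c,st=cen(im,*b,red); print(nm,'red',c,st); R.append(ray(im,*c))
(o1,d1),(o2,d2)=R; A=np.c_[d1,-d2]; x=np.linalg.lstsq(A,o2-o1,rcond=None)[0]; print('red',o1+d1*x[0],o2+d2*x[1])
a=t['pixels'][110:240,150:290,::-1]; b=s['pixels'][50:200,310:430,::-1]
cv2.imwrite('pics/c.png',np.hstack([cv2.resize(a,None,fx=3,fy=3,interpolation=2),cv2.resize(b,(312,390),interpolation=2)]))
```

```text
top case [429.93251534 232.45398773] [  8   8  15  14 163] [ 0.41827244 -0.30253064  0.054     ] [ 0.41886672 -0.3046302   0.045     ]
scene case [268.24875622 307.41293532] [  6   5  15  16 201] [ 0.42153682 -0.31125451  0.054     ] [ 0.41947361 -0.30712813  0.045     ]
top disc [218.34219269 200.00996678] [  6   5  20  19 301] [0.49654788 0.24761915 0.01      ]
scene disc [354.74319066 147.35019455] [  5   2  21  16 257] [0.49577754 0.2459893  0.01      ]
top red [210.36666667 131.06666667] [26 19  9  5 30]
scene red [404.71153846  98.76923077] [22 14  7 10 52]
red [0.61611971 0.21168104 0.24099271] [0.61244659 0.2103429  0.23949371]
```

View pics/c.png

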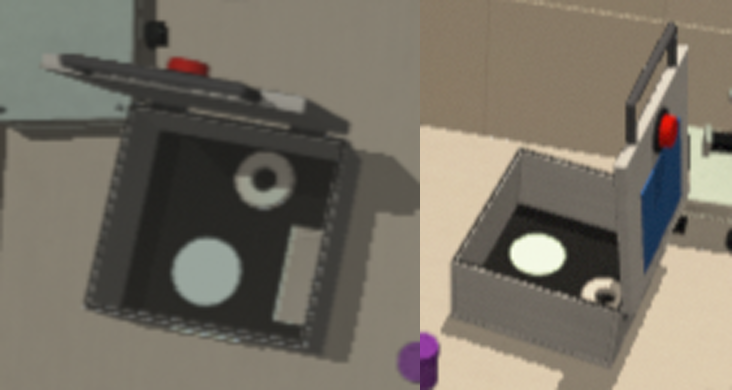

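The crop shows the near rim corners at top px (179,211) and (253,226), and the far right rim corner near (265,158). The disc is clear, with the ring and box to its right and rear.

Run:
```python
from h import *
L=lambda f:dict(np.load('pics/'+f))
t=L('top0.npz'); s=L('scene0.npz')
P=[onz(t,150+u/3,110+v/3,.085) for u,v in((86,303),(310,350),(346,147),(130,105))]
Q=[onz(s,310+(u-420)/2.6,50+v/2.6,.085) for u,v in((454,260),(616,330),(522,150))]
for n,X in(('top NL NR FR FL',P),('scene NL NR FL',Q)): print(n,[x[:2].round(4).tolist() for x in X])
e=P[0]-P[1];print('w',np.linalg.norm(e[:2]),'yaw',np.arctan2(-e[0],e[1])); e=Q[0]-Q[1];print('w',np.linalg.norm(e[:2]),'yaw',np.arctan2(-e[0],e[1]))
e=P[2]-P[1];print(np.linalg.norm(e[:2]),np.arctan2(e[1],e[0]));e=Q[2]-Q[0];print(np.linalg.norm(e[:2]),np.arctan2(e[1],e[0]))
e=np.array([.616,.211])-[.4962,.2468];print('disc->red yaw',np.arctan2(*e[::-1]))
for yaw in(-.2,-.15,-.1,-.25):
    c,si=np.cos(yaw),np.sin(yaw);R=np.array([[c,-si],[si,c]]);o=np.array([.4962,.2468])-R@[-.035,.02]
    H=o+R@[.09,0]; print(yaw,'origin',o,'hinge',H,'red local',R.T@(np.array([.614,.211])-H))
```

```text
top NL NR FR FL [[0.4572, 0.3253], [0.4219, 0.1376], [0.5928, 0.1145], [0.626, 0.2988]]
scene NL NR FL [[0.4282, 0.1415], [0.6025, 0.0893], [0.4594, 0.3224]]
w 0.19099459107631997 yaw -0.18592947893711195
w 0.18194639864706127 yaw 1.2797029316035782
0.1724603262568766 -0.13469506523601635
0.1835162615153099 1.4000596698092
disc->red yaw -0.2903843266800687
-0.2 origin [0.52652894 0.22024524] hinge [0.61473494 0.202365  ] red local [-0.0024358   0.00831686]
-0.15 origin [0.52781823 0.22179424] hinge [0.61680762 0.20834481] red local [-0.00317288  0.00220581]
-0.1 origin [0.52902848 0.22340575] hinge [0.61857885 0.21442074] red local [-0.00421447 -0.00386077]
-0.25 origin [0.52516386 0.21876261] hinge [0.61236597 0.19649626] red local [-0.00200505  0.01445712]
```

Emit:
{"fn": "move_arm", "kwargs": {
  "commands": [
    [[0,0,0,40,-16,8,0.2],[0,0,0,85,-34,18,0.3],[0,0,0,130,-53,28,0.3],[0,0,0,175,-72,38,0.3],[0,0,0,220,-90,48,0.3],[0,0,0,260,-107,56,0.3],[0,0,0,291,-120,60,0.3],[0,0,0,291,-120,60,0.3],[0,0,0,291,-120,60,0.3],[0,0,0,291,-120,60,0.3]]
  ]
}}

```text
t: 1.1
tool_pos: [0.4189, -0.3066, 0.1535]
ee_rot: [0.0, 0.985, 0.172, -0.0]
force: [-0.2, 0.2, -0.1]
finger_gap: 0.0662
grasp_force: 0.0
```

Run:
```python
from h import *
s=snap('wrist','w1.png'); o=ctrl.get_obs(); print(o['t'],o['tool_pos'],o['finger_gap'],s['T'].round(3).tolist(),proj(s,[.419,-.305,.054]))
```

```text
1.15 [ 0.4188382  -0.30669721  0.1535405 ] 0.06573893020266702 [[0.339, 0.913, 0.229, 0.484], [-0.941, 0.329, 0.082, -0.282], [-0.001, -0.244, 0.97, 0.324], [0.0, 0.0, 0.0, 1.0]] [317.37986944 201.96234423]
```

View pics/w1.png

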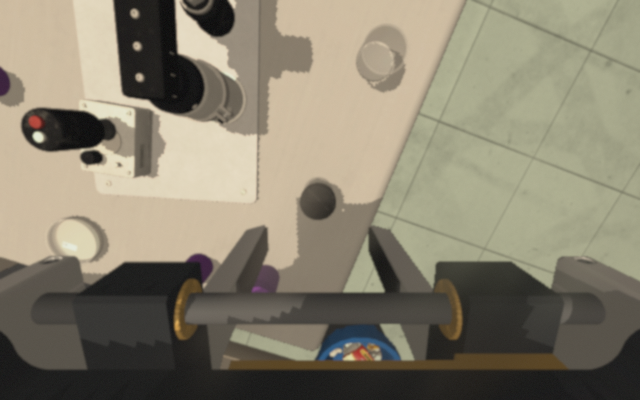

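The wrist picture shows the black cap at (318,201), which matches the prediction of (317,202). The manipulator is clear to the left, so I descend.

Emit:
{"fn": "move_arm", "kwargs": {
  "commands": [
    [[0,0,0,1,-1.5,30,0.35],[0,0,0,1,-1.5,65,0.35],[0,0,0,1,-1.5,95,0.35],[0,0,0,1,-1.5,110,0.35],[0,0,0,1,-1.5,118,0.35],[0,0,0,1,-1.5,118,0.35],[0,0,0,1,-1.5,118,1],[0,0,0,1,-1.5,118,1],[0,0,0,1,-1.5,118,1],[0,0,0,1,-1.5,118,1],[0,0,0,1,-1.5,118,1],[0,0,0,1,-1.5,118,1],[0,0,0,1,-1.5,118,1]]
  ]
}}

```text
t: 2.45
tool_pos: [0.4203, -0.3044, 0.0359]
ee_rot: [0.0, 0.985, 0.172, 0.0]
force: [0.2, -0.5, 6.4]
finger_gap: 0.0342
grasp_force: 30.0
```

Emit:
{"fn": "move_arm", "kwargs": {
  "commands": [
    [[0,0,0,0,0,-15,1],[0,0,0,0,0,-50,1],[0,0,0,0,0,-95,1],[0,0,0,0,0,-140,1],[0,0,0,0,0,-185,1],[0,0,-0.1,10,-20,-220,1],[0,0,-0.24,28,-54,-235,1],[0,0,-0.38,48,-92,-235,1],[0,0,-0.52,68,-130,-235,1],[0,0,-0.66,88,-168,-235,1],[0,0,-0.8,108,-206,-235,1],[0,0,-0.94,128,-244,-235,1],[0,0,-1.08,148,-282,-235,1],[0,0,-1.22,168,-320,-235,1],[0,0,-1.36,188,-358,-235,1],[0,0,-1.5,205,-392,-235,1],[0,0,-1.64,222,-425,-235,1],[0,0,-1.78,236,-452,-235,1],[0,0,-1.92,247,-472,-235,1],[0,0,-2.06,258,-493,-235,1]]
  ]
}}

```text
t: 4.45
tool_pos: [0.4954, 0.2483, 0.27]
ee_rot: [-0.0, 0.357, 0.934, -0.0]
force: [-1.2, -0.8, -0.9]
finger_gap: 0.034
grasp_force: 30.0
```

Emit:
{"fn": "move_arm", "kwargs": {
  "commands": [
    [[0,0,-0.14,0,0,0,1],[0,0,-0.28,0,0,0,1],[0,0,-0.42,0,0,0,1],[0,0,-0.567,0,0,0,1],[0,0,-0.567,0,0,0,1],[0,0,-0.567,0,0,0,1]]
  ]
}}

```text
t: 5.05
tool_pos: [0.4955, 0.2471, 0.2702]
ee_rot: [-0.0, 0.086, 0.996, -0.0]
force: [0.1, 0.3, -0.7]
finger_gap: 0.034
grasp_force: 30.0
```

Run:
```python
from h import *
s=snap('wrist','w2.png'); sc=snap('scene','s2.png'); o=ctrl.get_obs(); print(o['t'],o['tool_pos'],o['ee_rot'],o['finger_gap'],o['qpos'],proj(s,[.4962,.2468,.01]))
cv2.imwrite('pics/c2.png',np.hstack([s['pixels'][:,:,::-1][:, 100:540],sc['pixels'][0:400,250:560,::-1]]))
```

```text
5.15 [0.49549833 0.24708596 0.27029661] [-1.76720587e-04  8.60338330e-02  9.96292198e-01 -6.86991943e-05] 0.034104923191151736 [ 3.96405681e-01  2.71563993e-01  1.42548500e+00  4.26370176e-05
  1.44492051e+00 -1.00211536e+00] [317.10880471 177.48318928]
```

View pics/c2.png

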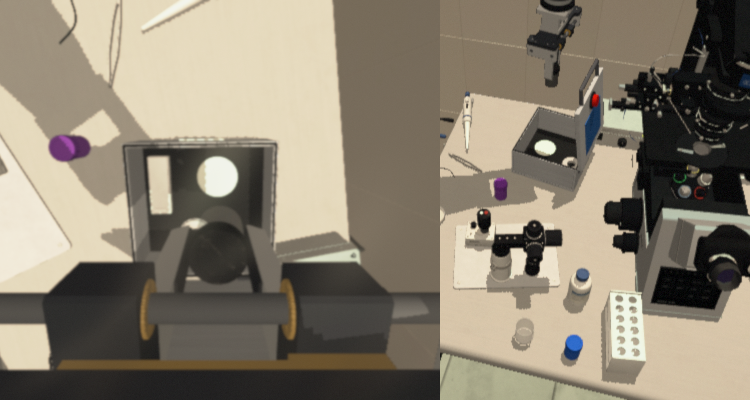

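The wrist view (c2 left) shows the disc at (317,177) in full-image px, as predicted. The near rim runs level from (226,147) to (376,144), so the yaw is right, and the case hangs upright. I lower it now.

Emit:
{"fn": "move_arm", "kwargs": {
  "commands": [
    [[0,0,0,-0.7,0,20,1],[0,0,0,-0.7,0,55,1],[0,0,0,-0.7,0,95,1],[0,0,0,-0.7,0,135,1],[0,0,0,-0.7,0,170,1],[0,0,0,-0.7,0,195,1],[0,0,0,-0.7,0,210,1],[0,0,0,-0.7,0,216,1],[0,0,0,-0.7,0,219,1],[0,0,0,-0.7,0,221,1],[0,0,0,-0.7,0,222,1],[0,0,0,-0.7,0,222,1]]
  ]
}}

```text
t: 6.35
tool_pos: [0.4965, 0.2471, 0.049]
ee_rot: [0.0, 0.084, 0.996, 0.0]
force: [0.6, 0.4, -0.9]
finger_gap: 0.0338
grasp_force: 30.0
```

Run:
```python
from h import *
L=lambda f:dict(np.load('pics/'+f))
w=L('w2.npz')
a=onz(w,226,146,.085);b=onz(w,375,143,.085);e=b-a
yaw=np.arctan2(-e[0],e[1]);m=(a+b)/2;print(a,b,np.linalg.norm(e),yaw,'origin',m[:2]+.09*np.array([np.cos(yaw),np.sin(yaw)]))
```

```text
[0.42706144 0.14754653 0.085     ] [0.45441419 0.3248771  0.085     ] 0.1794277191346004 -0.1530411405084316 origin [0.5296859  0.22249182]
```

Emit:
{"fn": "move_arm", "kwargs": {
  "commands": [
    [[0,0,0,0,0,1,1],[0,0,0,0,0,2,1],[0,0,0,0,0,3,1],[0,0,0,0,0,3,1]]
  ]
}}

```text
t: 6.75
tool_pos: [0.4966, 0.2471, 0.0459]
ee_rot: [0.0, 0.084, 0.996, 0.0]
force: [-0.7, 0.1, 4.6]
finger_gap: 0.0342
grasp_force: 30.0
```

Emit:
{"fn": "move_arm", "kwargs": {
  "commands": [
    [[0,0,0,0,0,0,0.4],[0,0,0,0,0,0,0.4],[0,0,0,0,0,0,0.4],[0,0,0,0,0,0,0.4],[0,0,0,0,0,-15,0.4],[0,0,0,0,0,-45,0.4],[0,0,0,0,0,-90,0.4],[0,0,0,0,0,-135,0.4],[0,0,0,0,0,-180,0.4],[0,0,0,0,0,-225,0.4],[0,0,0,0,0,-270,0.4],[0,0,0,0,0,-310,0.4],[0,0,0,0,0,-340,0.4],[0,0,0,0,0,-354,0.4],[0,0,0,0,0,-354,0.4],[0,0,0,0,0,-354,0.4]]
  ]
}}

```text
t: 8.35
tool_pos: [0.496, 0.2469, 0.3992]
ee_rot: [-0.0, 0.084, 0.996, -0.0]
force: [-0.1, -0.6, -0.3]
finger_gap: 0.0564
grasp_force: 0.0
```

Run:
```python
from h import *
t=snap('top','t3.png'); s=snap('scene','s3.png'); o=ctrl.get_obs(); print(o['t'],o['tool_pos'],o['finger_gap'],o['qpos'])
cv2.imwrite('pics/c3.png',np.hstack([cv2.resize(t['pixels'][110:240,150:280,::-1],(390,390),interpolation=2),cv2.resize(s['pixels'][50:200,310:430,::-1],(312,390),interpolation=2)]))
for im in(t,s): print(proj(im,[.585,.2123,.305]))
```

```text
8.45 [0.4959907  0.2468591  0.39846679] 0.056496109333817025 [ 3.95694298e-01  2.49714763e-01  1.16567258e+00  1.92908792e-05
  1.72792783e+00 -1.00629432e+00]
[200.44486094 136.63892419]
[396.93326556  74.12542533]
```

View pics/c3.png

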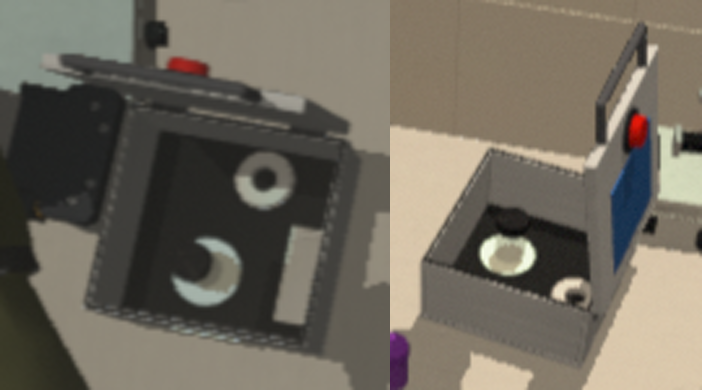

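The crop shows the case standing on the disc. In the top view the bar runs from (172,131) to (235,141), and its scene middle is about (399,76), close to my prediction.

Run:
```python
from h import *
L=lambda f:dict(np.load('pics/'+f))
t=L('t3.npz');s=L('s3.npz')
for z in(.01,.064): print(z,'top',(proj(t,[.496,.247,z])-[150,110])*3,'scene',(proj(s,[.496,.247,z])-[310,50])*2.6+[390,0])
def tri(a,b):
    (o1,d1),(o2,d2)=ray(t,*a),ray(s,*b); x=np.linalg.lstsq(np.c_[d1,-d2],o2-o1,rcond=None)[0]; return o1+d1*x[0],o2+d2*x[1]
S=lambda u,v:(310+(u-390)/2.6,50+v/2.6); Tp=lambda u,v:(150+u/3,110+v/3)
print(tri(Tp(65,62),S(643,30)),tri(Tp(255,92),S(602,105)),tri(Tp(160,77),S(622.5,67)))
```

```text
0.01 top [205.68707783 270.65315709] scene [506.71954405 252.50971767]
0.064 top [189.36234161 261.97547391] scene [509.71469009 216.51728568]
(array([0.59864749, 0.27412175, 0.2977916 ]), array([0.60116723, 0.27499996, 0.29889016])) (array([0.57673306, 0.14136126, 0.30874918]), array([0.58277836, 0.14350245, 0.31092863])) (array([0.58772169, 0.20724856, 0.30285004]), array([0.59146505, 0.20856703, 0.30434221]))
```

Emit:
{"fn": "move_arm", "kwargs": {
  "commands": [
    [[0,0,0.14,-10,-2,2,0.4],[0,0,0.28,-20,-4,4,0.4],[0,0,0.42,-30,-6,6,0.4],[0,0,0.56,-40,-9,8,0.4],[0,0,0.7,-50,-11,10,0.4],[0,0,0.84,-60,-13,12,0.4],[0,0,0.98,-70,-15,14,0.4],[0,0,1.12,-80,-17,16,0.4],[0,0,1.26,-90,-19,18,0.4],[0,0,1.4,-96,-21,18,0.4],[0,0,1.54,-96,-21,18,0.4],[0,0,1.559,-96,-21,18,0.4],[0,0,1.559,-96,-21,18,0.4],[0,0,1.559,-96,-21,18,0.4]]
  ]
}}

```text
t: 9.85
tool_pos: [0.5872, 0.2102, 0.3812]
ee_rot: [-0.0, 0.759, 0.651, -0.0]
force: [1.0, -0.3, 0.8]
finger_gap: 0.0565
grasp_force: 0.0
```

Run:
```python
from h import *
s=snap('wrist','w4.png'); o=ctrl.get_obs(); print(o['t'],o['tool_pos'],o['ee_rot'],o['finger_gap'],o['qpos'])
print(proj(s,[.587,.21,.305]))
```

```text
9.9 [0.58724789 0.21022012 0.3813209 ] [-4.04845680e-05  7.59478961e-01  6.50531853e-01 -1.19825087e-04] 0.0562139253201293 [ 2.85060277e-01  4.24809122e-01  9.74064609e-01 -2.49688773e-05
  1.74297068e+00  4.39283290e-01]
[318.91709937 210.98265872]
```

View pics/w4.png

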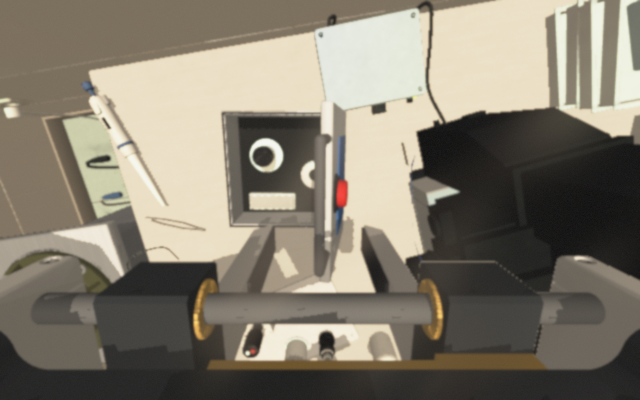

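The bar lies centred between the fingers at column 321, rows 135–275. I descend and pinch it.

Emit:
{"fn": "move_arm", "kwargs": {
  "commands": [
    [[0,0,0,0,1,25,0.4],[0,0,0,0,1,55,0.4],[0,0,0,0,1,75,0.4],[0,0,0,0,1,84,0.4],[0,0,0,0,1,87,0.4],[0,0,0,0,1,87,0.4],[0,0,0,0,1,87,0.6],[0,0,0,0,1,87,0.8],[0,0,0,0,1,87,0.9],[0,0,0,0,1,87,1],[0,0,0,0,1,87,1],[0,0,0,0,1,87,1],[0,0,0,0,1,87,1],[0,0,0,0,1,87,1]]
  ]
}}

```text
t: 11.3
tool_pos: [0.5884, 0.21, 0.2944]
ee_rot: [-0.0, 0.76, 0.649, -0.0]
force: [0.0, 0.7, 0.1]
finger_gap: 0.0088
grasp_force: 30.0
```

```bash
cat > arc.py <<'E'
import sys,numpy as np,json
f=lambda a:222*np.cos(a)-8*np.sin(a); h=lambda a:222*np.sin(a)+8*np.cos(a)
a0,a1,n=float(sys.argv[1]),float(sys.argv[2]),int(sys.argv[3])
a=np.linspace(a0,a1,n+1)[1:]
print(json.dumps([[0,0,0,0,round(-(f(x)-f(a0)),1),round(h(a0)-h(x),1),1] for x in a]))
E
python3 arc.py 1.4066 1.1 20; python3 arc.py 1.1 .8 20;python3 arc.py .8 .5 20;python3 arc.py .5 .25 20;python3 arc.py .25 .06 20
```

```text
[[0, 0, 0, 0, -3.4, 0.5, 1], [0, 0, 0, 0, -6.7, 1.0, 1], [0, 0, 0, 0, -10.1, 1.5, 1], [0, 0, 0, 0, -13.4, 2.2, 1], [0, 0, 0, 0, -16.8, 2.8, 1], [0, 0, 0, 0, -20.1, 3.5, 1], [0, 0, 0, 0, -23.4, 4.3, 1], [0, 0, 0, 0, -26.7, 5.1, 1], [0, 0, 0, 0, -30.0, 6.0, 1], [0, 0, 0, 0, -33.3, 6.9, 1], [0, 0, 0, 0, -36.6, 7.9, 1], [0, 0, 0, 0, -39.8, 8.9, 1], [0, 0, 0, 0, -43.1, 10.0, 1], [0, 0, 0, 0, -46.3, 11.1, 1], [0, 0, 0, 0, -49.5, 12.3, 1], [0, 0, 0, 0, -52.7, 13.5, 1], [0, 0, 0, 0, -55.8, 14.8, 1], [0, 0, 0, 0, -59.0, 16.1, 1], [0, 0, 0, 0, -62.1, 17.4, 1], [0, 0, 0, 0, -65.2, 18.8, 1]]
[[0, 0, 0, 0, -3.0, 1.4, 1], [0, 0, 0, 0, -6.0, 2.9, 1], [0, 0, 0, 0, -9.0, 4.4, 1], [0, 0, 0, 0, -11.9, 6.0, 1], [0, 0, 0, 0, -14.8, 7.6, 1], [0, 0, 0, 0, -17.7, 9.2, 1], [0, 0, 0, 0, -20.6, 10.9, 1], [0, 0, 0, 0, -23.4, 12.7, 1], [0, 0, 0, 0, -26.3, 14.4, 1], [0, 0, 0, 0, -29.1, 16.2, 1], [0, 0, 0, 0, -31.8, 18.1, 1], [0, 0, 0, 0, -34.6, 20.0, 1], [0, 0, 0, 0, -37.3, 21.9, 1], [0, 0, 0, 0, -39.9, 23.9, 1], [0, 0, 0, 0, -42.6, 26.0, 1], [0, 0, 0, 0, -45.2, 28.0, 1], [0, 0, 0, 0, -47.8, 30.1, 1], [0, 0, 0, 0
[... 1138 characters left out ...]
1], [0, 0, 0, 0, -19.6, 42.8, 1], [0, 0, 0, 0, -20.5, 45.5, 1], [0, 0, 0, 0, -21.3, 48.1, 1], [0, 0, 0, 0, -22.1, 50.8, 1]]
[[0, 0, 0, 0, -0.6, 2.0, 1], [0, 0, 0, 0, -1.2, 4.1, 1], [0, 0, 0, 0, -1.7, 6.1, 1], [0, 0, 0, 0, -2.2, 8.1, 1], [0, 0, 0, 0, -2.7, 10.2, 1], [0, 0, 0, 0, -3.2, 12.2, 1], [0, 0, 0, 0, -3.7, 14.3, 1], [0, 0, 0, 0, -4.1, 16.4, 1], [0, 0, 0, 0, -4.6, 18.4, 1], [0, 0, 0, 0, -5.0, 20.5, 1], [0, 0, 0, 0, -5.4, 22.6, 1], [0, 0, 0, 0, -5.7, 24.6, 1], [0, 0, 0, 0, -6.1, 26.7, 1], [0, 0, 0, 0, -6.4, 28.8, 1], [0, 0, 0, 0, -6.7, 30.9, 1], [0, 0, 0, 0, -7.0, 33.0, 1], [0, 0, 0, 0, -7.3, 35.1, 1], [0, 0, 0, 0, -7.6, 37.2, 1], [0, 0, 0, 0, -7.8, 39.3, 1], [0, 0, 0, 0, -8.0, 41.4, 1]]
```

Emit:
{"fn": "move_arm", "kwargs": {
  "commands": [
    [[0,0,0,0,-3.4,0.5,1],[0,0,0,0,-6.7,1.0,1],[0,0,0,0,-10.1,1.5,1],[0,0,0,0,-13.4,2.2,1],[0,0,0,0,-16.8,2.8,1],[0,0,0,0,-20.1,3.5,1],[0,0,0,0,-23.4,4.3,1],[0,0,0,0,-26.7,5.1,1],[0,0,0,0,-30.0,6.0,1],[0,0,0,0,-33.3,6.9,1]]
  ]
}}

```text
t: 12.3
tool_pos: [0.5552, 0.2154, 0.2875]
ee_rot: [-0.0, 0.76, 0.65, 0.0]
force: [2.1, 2.0, 1.9]
finger_gap: 0.0091
grasp_force: 30.0
```

Emit:
{"fn": "move_arm", "kwargs": {
  "commands": [
    [[0,0,0,0,-3.3,1.0,1],[0,0,0,0,-6.5,2.0,1],[0,0,0,0,-9.8,3.1,1],[0,0,0,0,-13,4.2,1],[0,0,0,0,-16.2,5.4,1],[0,0,0,0,-19.4,6.6,1],[0,0,0,0,-22.5,7.9,1],[0,0,0,0,-25.7,9.2,1],[0,0,0,0,-28.8,10.5,1],[0,0,0,0,-31.9,11.9,1]]
  ]
}}

```text
t: 13.3
tool_pos: [0.5237, 0.2203, 0.2755]
ee_rot: [-0.0, 0.76, 0.649, 0.0]
force: [2.4, 4.0, 1.8]
finger_gap: 0.009
grasp_force: 30.0
```

Emit:
{"fn": "move_arm", "kwargs": {
  "commands": [
    [[0,0,0,0,-3.0,1.4,1],[0,0,0,0,-6.0,2.9,1],[0,0,0,0,-9.0,4.4,1],[0,0,0,0,-11.9,6.0,1],[0,0,0,0,-14.8,7.6,1],[0,0,0,0,-17.7,9.2,1],[0,0,0,0,-20.6,10.9,1],[0,0,0,0,-23.4,12.7,1],[0,0,0,0,-26.3,14.4,1],[0,0,0,0,-29.1,16.2,1],[0,0,0,0,-31.8,18.1,1],[0,0,0,0,-34.6,20.0,1],[0,0,0,0,-37.3,21.9,1],[0,0,0,0,-39.9,23.9,1],[0,0,0,0,-42.6,26.0,1],[0,0,0,0,-45.2,28.0,1],[0,0,0,0,-47.8,30.1,1],[0,0,0,0,-50.4,32.3,1],[0,0,0,0,-52.9,34.4,1],[0,0,0,0,-55.4,36.7,1]]
  ]
}}

```text
t: 15.3
tool_pos: [0.469, 0.2289, 0.2388]
ee_rot: [-0.0, 0.76, 0.649, -0.0]
force: [2.2, 2.6, -0.8]
finger_gap: 0.0092
grasp_force: 30.0
```

Forces are small, so I continue.

Emit:
{"fn": "move_arm", "kwargs": {
  "commands": [
    [[0,0,0,0,-2.5,2.3,1],[0,0,0,0,-4.9,4.5,1],[0,0,0,0,-7.3,6.9,1],[0,0,0,0,-9.6,9.2,1],[0,0,0,0,-11.9,11.6,1],[0,0,0,0,-14.2,14.1,1],[0,0,0,0,-16.5,16.5,1],[0,0,0,0,-18.7,19.0,1],[0,0,0,0,-20.8,21.5,1],[0,0,0,0,-23.0,24.1,1],[0,0,0,0,-25.1,26.7,1],[0,0,0,0,-27.1,29.3,1],[0,0,0,0,-29.1,32.0,1],[0,0,0,0,-31.1,34.7,1],[0,0,0,0,-33.0,37.4,1],[0,0,0,0,-34.9,40.1,1],[0,0,0,0,-36.8,42.9,1],[0,0,0,0,-38.6,45.7,1],[0,0,0,0,-40.3,48.5,1],[0,0,0,0,-42.1,51.4,1]]
  ]
}}

```text
t: 17.3
tool_pos: [0.4275, 0.2355, 0.1873]
ee_rot: [0.0, 0.76, 0.649, 0.0]
force: [0.8, 4.1, -0.8]
finger_gap: 0.0091
grasp_force: 30.0
```

Emit:
{"fn": "move_arm", "kwargs": {
  "commands": [
    [[0,0,0,0,-1.4,2.4,1],[0,0,0,0,-2.8,4.8,1],[0,0,0,0,-4.1,7.2,1],[0,0,0,0,-5.4,9.7,1],[0,0,0,0,-6.7,12.2,1],[0,0,0,0,-8.0,14.6,1],[0,0,0,0,-9.2,17.1,1],[0,0,0,0,-10.4,19.6,1],[0,0,0,0,-11.5,22.2,1],[0,0,0,0,-12.7,24.7,1],[0,0,0,0,-13.7,27.2,1],[0,0,0,0,-14.8,29.8,1],[0,0,0,0,-15.8,32.4,1],[0,0,0,0,-16.8,35.0,1],[0,0,0,0,-17.8,37.6,1],[0,0,0,0,-18.7,40.2,1],[0,0,0,0,-19.6,42.8,1],[0,0,0,0,-20.5,45.5,1],[0,0,0,0,-21.3,48.1,1],[0,0,0,0,-22.1,50.8,1]]
  ]
}}

```text
t: 19.3
tool_pos: [0.4058, 0.2389, 0.1365]
ee_rot: [0.0, 0.76, 0.649, 0.0]
force: [0.1, 3.8, -0.2]
finger_gap: 0.0089
grasp_force: 30.0
```

Emit:
{"fn": "move_arm", "kwargs": {
  "commands": [
    [[0,0,0,0,-0.6,2.0,1],[0,0,0,0,-1.2,4.1,1],[0,0,0,0,-1.7,6.1,1],[0,0,0,0,-2.2,8.1,1],[0,0,0,0,-2.7,10.2,1],[0,0,0,0,-3.2,12.2,1],[0,0,0,0,-3.7,14.3,1],[0,0,0,0,-4.1,16.4,1],[0,0,0,0,-4.6,18.4,1],[0,0,0,0,-5.0,20.5,1],[0,0,0,0,-5.4,22.6,1],[0,0,0,0,-5.7,24.6,1],[0,0,0,0,-6.1,26.7,1],[0,0,0,0,-6.4,28.8,1],[0,0,0,0,-6.7,30.9,1],[0,0,0,0,-7.0,33.0,1],[0,0,0,0,-7.3,35.1,1],[0,0,0,0,-7.6,37.2,1],[0,0,0,0,-7.8,39.3,1],[0,0,0,0,-8.0,41.4,1]]
  ]
}}

```text
t: 21.3
tool_pos: [0.3977, 0.2402, 0.0951]
ee_rot: [-0.0, 0.76, 0.649, -0.0]
force: [-2.5, 5.0, -0.1]
finger_gap: 0.0093
grasp_force: 30.0
```

Emit:
{"fn": "move_arm", "kwargs": {
  "commands": [
    [[0,0,0,0,0,1.5,1],[0,0,0,0,0,3,1],[0,0,0,0,0,4.5,1],[0,0,0,0,0,6,1],[0,0,0,0,0,7.5,1],[0,0,0,0,0,9,1],[0,0,0,0,0,10,1],[0,0,0,0,0,10,1]]
  ]
}}

```text
t: 22.1
tool_pos: [0.3969, 0.2403, 0.0847]
ee_rot: [-0.001, 0.76, 0.649, -0.001]
force: [-6.9, 7.7, -2.5]
finger_gap: 0.0091
grasp_force: 30.0
```

Emit:
{"fn": "move_arm", "kwargs": {
  "commands": [
    [[0,0,0,0,-0.5,1,1],[0,0,0,0,-0.5,2,1],[0,0,0,0,-0.5,3,1],[0,0,0,0,-0.5,3,1]]
  ]
}}

```text
t: 22.5
tool_pos: [0.3968, 0.2403, 0.0819]
ee_rot: [-0.0, 0.76, 0.649, -0.001]
force: [-5.2, 6.5, -2.7]
finger_gap: 0.0093
grasp_force: 30.0
```

Emit:
{"fn": "move_arm", "kwargs": {
  "commands": [
    [[0,0,0,0,-0.3,1,1],[0,0,0,0,-0.3,1.5,1],[0,0,0,0,-0.3,2,1],[0,0,0,0,-0.3,2,1]]
  ]
}}

```text
t: 22.9
tool_pos: [0.3967, 0.2403, 0.08]
ee_rot: [-0.0, 0.76, 0.649, -0.0]
force: [-4.1, 5.8, -1.9]
finger_gap: 0.0091
grasp_force: 30.0
```

Emit:
{"fn": "move_arm", "kwargs": {
  "commands": [
    [[0,0,0,0,-0.3,0.7,1],[0,0,0,0,-0.3,1.4,1],[0,0,0,0,-0.3,2,1],[0,0,0,0,-0.3,2,1]]
  ]
}}

```text
t: 23.3
tool_pos: [0.3967, 0.2404, 0.0791]
ee_rot: [-0.0, 0.76, 0.65, -0.0]
force: [-9.1, 1.6, 14.8]
finger_gap: 0.0089
grasp_force: 30.0
```

Emit:
{"fn": "move_arm", "kwargs": {
  "commands": [
    [[0,0,0,0,0,-0.6,1],[0,0,0,0,0,-0.6,0.7],[0,0,0,0,0,-0.6,0.7],[0,0,0,0,0,-0.6,0.7],[0,0,0,0,0,-0.6,0.7],[0,0,0,0,0,-10,0.7],[0,0,0,0,0,-35,0.7],[0,0,0,0,0,-75,0.7],[0,0,0,0,0,-115,0.7],[0,0,0,0,0,-145,0.7],[0,0,0,0,0,-160,0.7],[0,0,0,0,0,-160,0.7],[0,0,0,0,0,-160,0.7]]
  ]
}}

```text
t: 24.6
tool_pos: [0.3967, 0.2402, 0.238]
ee_rot: [0.0, 0.76, 0.649, -0.0]
force: [0.7, 0.3, -0.8]
finger_gap: 0.0283
grasp_force: 0.0
```

Run:
```python
from h import *
t=snap('top','t5.png'); s=snap('scene','s5.png'); w=snap('wrist','w5.png'); o=ctrl.get_obs(); print(o['t'],o['tool_pos'],o['finger_gap'],o['force'])
R=[]
for im,b in((t,(170,100,290,240)),(s,(310,50,430,200)),(w,(0,0,640,400))):
    a=im['pixels'][b[1]:b[3],b[0]:b[2]].astype(int); k=((a[...,0]>110)&(a[...,1]<60)&(a[...,2]<70)).astype(np.uint8)
    n,l,st,c=cv2.connectedComponentsWithStats(k)
    if n<2: print('none');continue
    i=1+np.argmax(st[1:,4]); c=c[i]+b[:2]; print(c,st[i],onz(im,*c,.111)); 
cv2.imwrite('pics/c5.png',np.hstack([cv2.resize(t['pixels'][110:240,150:280,::-1],(390,390),interpolation=2),cv2.resize(s['pixels'][50:200,310:430,::-1],(312,390),interpolation=2)]))
```

```text
24.75 [0.39648083 0.24013519 0.23730192] 0.02817763892372514 [-0.31114636 -0.50899839 -0.2809456 ]
[213.27184466 206.91262136] [ 38 102  12  11 103] [0.46601805 0.23230365 0.111     ]
[344.82258065 123.98387097] [30 71 11  7 62] [0.4669273  0.22538878 0.111     ]
[384.50759878 195.056231  ] [370 181  30  29 658] [0.46462214 0.23189715 0.111     ]
```

View pics/c5.png

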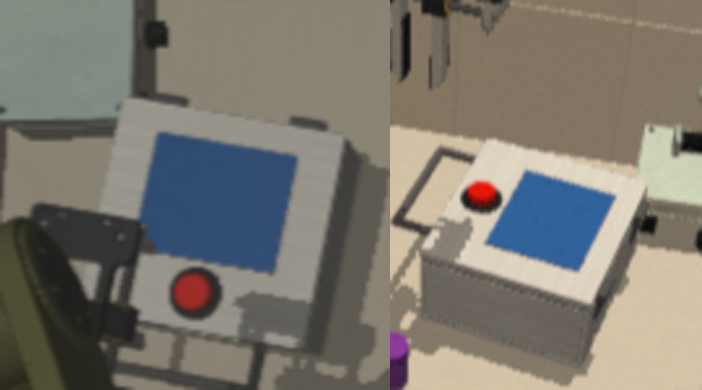

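The lid lies flat and closed. The red button is at top (213,207), wrist (385,195), giving (0.4655, 0.2315). I close the fingers and go above it.

Emit:
{"fn": "move_arm", "kwargs": {
  "commands": [
    [[0,0,0,1,20,0,1],[0,0,0,2,50,5,1],[0,0,0,2.5,69.5,20,1],[0,0,0,2.5,69.5,50,1],[0,0,0,2.5,69.5,80,1],[0,0,0,2.5,69.5,100,1],[0,0,0,2.5,69.5,107,1],[0,0,0,2.5,69.5,109,1],[0,0,0,2.5,69.5,109,1],[0,0,0,2.5,69.5,109,1]]
  ]
}}

```text
t: 25.75
tool_pos: [0.4663, 0.2321, 0.1303]
ee_rot: [0.0, 0.76, 0.649, 0.001]
force: [-0.8, 0.4, 0.4]
finger_gap: 0.0003
grasp_force: 0.0
```

Emit:
{"fn": "move_arm", "kwargs": {
  "commands": [
    [[0,0,0,0,0,2,1],[0,0,0,0,0,4,1],[0,0,0,0,0,6,1],[0,0,0,0,0,8,1],[0,0,0,0,0,9,1],[0,0,0,0,0,10,1],[0,0,0,0,0,10,1]]
  ]
}}

```text
t: 26.45
tool_pos: [0.4659, 0.2319, 0.1196]
ee_rot: [0.0, 0.76, 0.649, 0.0]
force: [-1.1, -0.3, 3.1]
finger_gap: 0.0007
grasp_force: 1.8
```

Emit:
{"fn": "move_arm", "kwargs": {
  "commands": [
    [[0,0,0,0,0,1,1],[0,0,0,0,0,2,1],[0,0,0,0,0,3,1],[0,0,0,0,0,4,1],[0,0,0,0,0,4,1]]
  ]
}}

```text
t: 26.95
tool_pos: [0.4659, 0.232, 0.1155]
ee_rot: [0.0, 0.76, 0.649, 0.0]
force: [-2.7, -0.3, 4.6]
finger_gap: 0.0004
grasp_force: 1.9
```

Emit:
{"fn": "move_arm", "kwargs": {
  "commands": [
    [[0,0,0,0,0,0.5,1],[0,0,0,0,0,1,1],[0,0,0,0,0,1.4,1],[0,0,0,0,0,1.4,1]]
  ]
}}

```text
t: 27.35
tool_pos: [0.4659, 0.2319, 0.1141]
ee_rot: [0.0, 0.76, 0.649, 0.0]
force: [-1.3, -0.4, 5.5]
finger_gap: 0.0002
grasp_force: 2.4
```

Emit:
{"fn": "move_arm", "kwargs": {
  "commands": [
    [[0,0,0,0,0,0.4,1],[0,0,0,0,0,0.8,1],[0,0,0,0,0,0.8,1]]
  ]
}}

```text
t: 27.65
tool_pos: [0.4659, 0.2319, 0.1133]
ee_rot: [0.0, 0.76, 0.649, 0.0]
force: [-1.7, -1.8, 4.1]
finger_gap: 0.0005
grasp_force: 2.5
```

Emit:
{"fn": "move_arm", "kwargs": {
  "commands": [
    [[0,0,0,0,0,0.4,1],[0,0,0,0,0,0.8,1],[0,0,0,0,0,0.8,1]]
  ]
}}

```text
t: 27.95
tool_pos: [0.466, 0.232, 0.1132]
ee_rot: [0.0, 0.76, 0.65, 0.0]
force: [-5.6, -2.4, 12.2]
finger_gap: 0.0003
grasp_force: 6.0
```

Emit:
{"fn": "move_arm", "kwargs": {
  "commands": [
    [[0,0,0,0,0,0.2,1],[0,0,0,0,0,0.2,1],[0,0,0,0,0,0.2,1]]
  ]
}}

```text
t: 28.25
tool_pos: [0.466, 0.232, 0.1131]
ee_rot: [0.0, 0.76, 0.649, 0.0]
force: [-6.0, -2.7, 13.8]
finger_gap: 0.0006
grasp_force: 7.0
```

Emit:
{"fn": "move_arm", "kwargs": {
  "commands": [
    [[0,0,0,0,0,0.15,1],[0,0,0,0,0,0.15,1],[0,0,0,0,0,0.15,1],[0,0,0,0,0,0.15,1],[0,0,0,0,0,0.15,1],[0,0,0,0,0,0.15,1],[0,0,0,0,0,0.15,1],[0,0,0,0,0,0.15,1],[0,0,0,0,0,0.15,1],[0,0,0,0,0,0.15,1],[0,0,0,0,0,0.15,1],[0,0,0,0,0,0.15,1],[0,0,0,0,0,0.15,1],[0,0,0,0,0,0.15,1]]
  ]
}}

```text
t: 29.65
tool_pos: [0.466, 0.232, 0.1131]
ee_rot: [0.0, 0.76, 0.649, 0.0]
force: [-6.0, -3.1, 15.9]
finger_gap: 0.0009
grasp_force: 7.8
```

Held at about 16 N for 1.4 s at the stop. I retract now.

Emit:
{"fn": "move_arm", "kwargs": {
  "commands": [
    [[0,0,0,0,0,-1,1],[0,0,0,0,0,-5,1],[0,0,0,0,0,-20,1],[0,0,0,0,0,-55,1],[0,0,0,0,0,-95,1],[0,0,0,0,0,-130,1],[0,0,0,0,0,-150,1],[0,0,0,0,0,-150,1],[0,0,0,0,0,-150,1]]
  ]
}}

```text
t: 30.55
tool_pos: [0.4657, 0.2318, 0.2611]
ee_rot: [-0.0, 0.76, 0.649, -0.0]
force: [-0.1, 0.3, -0.3]
finger_gap: 0.0006
grasp_force: 0.0
```

Run:
```python
from h import *
s=snap('scene','s6.png'); o=ctrl.get_obs(); print(o['t'],o['tool_pos'],o['force'])
```

```text
30.6 [0.46552903 0.23175772 0.26051952] [-0.41794169 -0.5289693   0.6448934 ]
```

View pics/s6.png

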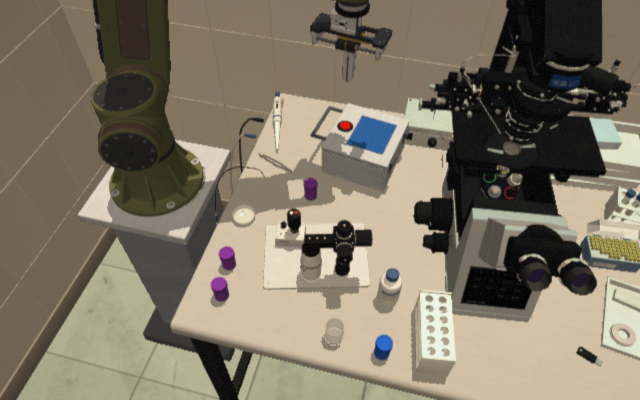

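The box is closed with its button flush at (345,126), the bottle (391,283) and the beaker (334,332) have not moved, and the gripper is clear.

```bash
python3 -c "
from plant import ctrl
print(ctrl.finish_job())"
```

```text
the job is handed in; nothing more can be done
None
```

The objective case is standing on the disc inside the box, the lid was lowered under control onto its stop, and the latch was held at its stop at 14–16 N for over a second; the job was handed in after about 31 s, with no verdict returned.

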